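# Dip the tank gauge and hold its tip under the magnifier

## Robot

A 7-joint arm with a two-finger parallel gripper is mounted at the origin on a cart in front of the work surface, level with it; the furniture and walls round the work are solid. World frame = base frame: x ahead of the robot, y to its left, z up, the work surface at z = 0. Lengths are in m, angles in rad, forces in N, time in s.
With the tool pointing down it reaches from about 0.4 to 0.875 m from the base axis. Payload 19.3 kg.
Tool frame: the origin (TCP) lies at the very end of the fingers, on their centre line; the grasp point (between the pads) lies 19 mm behind it; z points along the fingers, y is the direction in which the jaws open and shut (so a half turn about z gives the same grasp; the last joint's range is limited). The gripper opens to 85 mm and grips with 20 to 120 N. Pads are 22 mm wide; open, the fingers measure 114 mm over their backs; the gripper's body (76 mm by 85 mm) begins 54 mm behind the grasp point. The pads swing forward as they close: fully open they stand 13 mm farther back than shut.
Start: joints at [1.076, 0.521, -0.036, 1.599, 0.021, 1.021, -0.113], TCP at [0.258, -0.569, 0.231] pointing down, gripper open.
Joint ranges: [-2.91, 2.91], [-0.3, 2.13], [-1.5, 1.42], [0.17, 2.43], [-1.26, 4.41], [0.16, 1.93], [-2.52, 2.52]. Speed limits (rad/s): [1.89, 1.89, 2.39, 2.39, 3.01, 3.01, 3.01].

## Interface

Orientations are given as [roll, pitch, yaw] about the fixed x, y, z axes, in that order (R = Rz(yaw) Ry(pitch) Rx(roll)).
In Python, from workcell import bot, vision, job_done gives the robot as it stands.
- The arm moves only by the tool arm_command, never from a script. Its arguments are lists of equal length, an entry for each row: "gripper": the finger opening in cm, from 0 to 8.54; "slide": the shift along the tool's x, y, z in cm, a list of three; "turn": the turn, a rotation vector about the tool's x, y, z in degrees, a list of three. A call has 1 to 5 rows; each row is the pose to reach, as a shift and turn from the pose commanded when the call began, along the tool's axes at that moment; what a row does not reach only later rows make up. A row lasts 1/8 s, in which the tool goes at most 62.5 mm and 10.7 degrees, less where a joint would pass 70% of its speed; a pose out of reach is approached as far as the arm can. A call with a gripper value outside its range is refused whole. The fingers move at their own pace and stop on an object; "force" is the grip in N (left out, the last holds). Time passes only in rows, so rows that repeat a pose let the fingers close. It gives the time, the measured TCP pose, the force and the opening at its end, in the units of the state.
- bot.observe(): the state, without advancing time (a new reading comes with each control period).
- vision.grab_frame(name): name is "side" or "top" or "wrist"; returns the picture (384x512x3 uint8, blue, green, red); there is no depth.
- vision.camera_model(name): a dict with "mtx" (3x3 intrinsics, pixels), "T" (4x4, takes a point from camera to world coordinates). Camera axes: x right, y down, z forward; pixel columns grow to the right and rows downward; lengths in m; the calibration is good to about 2 mm. A picture is of the moment at which its call begins: read the wrist's pose just before it. camera_model takes no time and is no camera call; for the wrist camera it gives the pose at the moment of the call.
- job_done(): hands the job in, once; it reports no verdict.
The state is a dict: "clock": time; "qpos": joint angles; "qd": joint speeds; "joint_efforts": joint torques, N m; "position": TCP position; "tool_rot": TCP orientation; "force": force on the tool from outside, world axes, zero at the start; "moment": the same for the moment, N m; "grip_width": finger opening in m.
Only numpy, scipy, OpenCV 4.12 (cv2) and the standard library are available. Lean on these libraries where they do the work, as an engineer would, in place of code of your own. Each camera call takes 0.05 s, during which the arm holds its last target. There are 200 camera calls.

## Task

Check the small tank with its dip gauge: take the gauge by its grip from the cradle, push it tip first down the tank's slanting guide tube until the collar stops against the mouth of the tube, then draw it right out again. Finish still holding the gauge in the gripper, level and still, with its tip midway between the foot plate and the lens of the bench magnifier, at the middle of the lens, touching nothing: do not put it down or let go. Leave the roll of tape, the screwdriver and the syringe where they are.

Things in the scene. Friction and masses are not known exactly. Their poses are not given: they have to be found in the camera images.
- gauge: The loose dip gauge, 188 mm long, 70 to 120 g, lying level in the cradle at the start. Origin at the middle of its grip, on the rod axis; +x runs along the rod to the tip, z is up as it lies. Along x in mm: tail pin 10x10 from -50 to -30; grey grip block from -30 to 30; steel collar, 28 diameter, from 30 to 38; round steel rod, 10 diameter, from 38 to 138.
- gauge_grip (a point): Middle of the gauge's grey grip block, 60 (x) x 16 (y) x 22 mm (z); same point and axes as gauge, 50 mm above the worktop at the start. Grasp it here from above across its 16 mm width. The gauge balances about 10 mm from here towards the tip.
- gauge_collar (a point): Point on the rod axis in the front face of the collar, 38 mm from the middle of the grip towards the tip.
- gauge_tip (a point): End of the rod (dark rings near it), 138 mm from the middle of the grip along the gauge's +x.
- cradle: Fixed cradle: 164x46x8 mm foot, two forked posts, 57 mm high in all, 8 mm thick, 26 mm wide, that carry the gauge at its tail pin (x = -41 mm) and its rod (x = +82 mm); slots open upward, 14 mm wide. Origin on the worktop below the middle of the grip; x along the gauge towards its tip, z up.
- tank: Fixed grey tank, 100 (x) x 140 (y) x 80 mm high, filler cap on top to 96 mm. Origin on the worktop; the tank reaches from y = -60 to 80 mm. The guide tube leaves its top towards -y.
- guide_tube: Fixed aluminium guide tube on the tank, 35 degrees from level. Origin at the centre of its open mouth, 115 mm above the worktop; +z points out of the tube along its axis, up and away from the tank, so the gauge goes in along -z. Bore 16 mm, flared to 23 mm at the mouth, rim 31 mm outside, rigid: it stops the collar. Inside, the way is free for the whole 100 mm rod.
- magnifier: Fixed bench magnifier. Origin on the worktop under the lens centre; foot plate 125 x 110 x 12 mm (x from -50 to 75 mm); post, 12 mm diameter, at x = +62 mm, 140 mm high; level ring lens, 88 mm outside diameter, underside 125 mm and top 140 mm above the worktop, centred over the origin. Open towards -x and both sides.
- viewing_point (a point): Point below the lens centre, 70 mm above the worktop, midway between foot plate and lens: the gauge tip belongs here at the end. Axes as the magnifier's.
- tape_roll: Loose roll of tape lying flat, 63 mm diameter, 19 mm high; origin at the centre of its underside. Leave alone.
- screwdriver: Loose screwdriver lying, 134 mm long (its y), 20 mm thick; origin under its middle. Leave alone.
- syringe_5: Loose small syringe lying, 105 mm long (its y), 14 mm thick; origin under its middle. Leave alone.
Mind the look-alikes: they are no part of the job. Leave any red look-alike of the tank alone.

How it is judged:
By the outcome, as a careful person would: the job done as asked, in the order asked, and still so for the second after the job is handed in, while the arm keeps its last pose, push and grip.
It also fails if it takes over 48 s, if anything falls off the work surface, if the arm or the gripper's body presses on something with over 40 N, if the wrist force passes 120 N, or if a joint passes its speed limit or range.

## Working session

There is one attempt and no reset: what is moved stays moved. The work goes in short steps, Python scripts to look and compute and a tool call to move; the robot and the scene stay as the last step left them, time stands still between calls to the robot, and variables do not carry over. Pictures are saved under pics/ and viewed, about 8 in all and at most 12, crops included, and the job is handed in when it is done.

Besides the shell and the picture viewer there is one more tool, called after "Emit:" as name(argument=value, ...) on one line, values as JSON. arm_command: Moves the arm, as the interface text tells. Its arguments: {"type":"object","properties":{"gripper":{"type":"array","items":{"type":"number"}},"slide":{"type":"array","items":{"type":"array","items":{"type":"number"}}},"turn":{"type":"array","items":{"type":"array","items":{"type":"number"}}},"force":{"type":"number"}},"required":["gripper","slide","turn"]}

```bash
ls; mkdir -p pics
python3 - <<'E'
from workcell import bot, vision
import cv2, numpy as np
s=bot.observe(); print({k:np.round(v,3) for k,v in s.items()})
for n in ["side","top","wrist"]:
    m=vision.camera_model(n); print(n,np.round(m["mtx"],1).tolist(),np.round(m["T"],4).tolist())
    cv2.imwrite(f"pics/{n}0.png",vision.grab_frame(n))
a=[cv2.imread(f"pics/{n}0.png") for n in ["side","top"]]
cv2.imwrite("pics/both0.png",cv2.resize(np.vstack(a),None,fx=.78,fy=.78))
E
```

```text
pics
{'clock': np.float64(0.0), 'qpos': array([ 1.076,  0.522, -0.036,  1.6  ,  0.021,  1.021, -0.113]), 'qd': array([-0.001,  0.   ,  0.002, -0.001, -0.001,  0.   ,  0.001]), 'joint_efforts': array([ 1.0000e-03, -9.2711e+01,  1.9800e+00, -3.6993e+01,  1.8000e-02,
        8.0000e-03, -0.0000e+00]), 'position': array([ 0.257, -0.569,  0.231]), 'tool_rot': array([-3.14 ,  0.   ,  0.425]), 'force': array([-0.199,  0.398,  0.368]), 'moment': array([ 0.014, -0.006, -0.023]), 'grip_width': np.float64(0.086)}
side [[362.5, 0.0, 257.3], [0.0, 362.5, 193.7], [0.0, 0.0, 1.0]] [[0.9491, -0.2148, 0.2303, 0.2758], [-0.3145, -0.6111, 0.7264, -0.6435], [-0.0153, -0.7618, -0.6476, 0.8534], [0.0, 0.0, 0.0, 1.0]]
top [[418.7, 0.0, 250.1], [0.0, 418.7, 185.5], [0.0, 0.0, 1.0]] [[0.0124, -0.9893, 0.1452, 0.2745], [-0.9998, -0.0144, -0.0127, 0.2382], [0.0147, -0.145, -0.9893, 1.7764], [0.0, 0.0, 0.0, 1.0]]
wrist [[289.0, 0.0, 256.6], [0.0, 289.0, 196.9], [0.0, 0.0, 1.0]] [[0.4127, -0.8696, -0.2712, 0.3266], [-0.9109, -0.3941, -0.1224, -0.538], [-0.0004, 0.2975, -0.9547, 0.3739], [0.0, 0.0, 0.0, 1.0]]
```

View pics/top0.png

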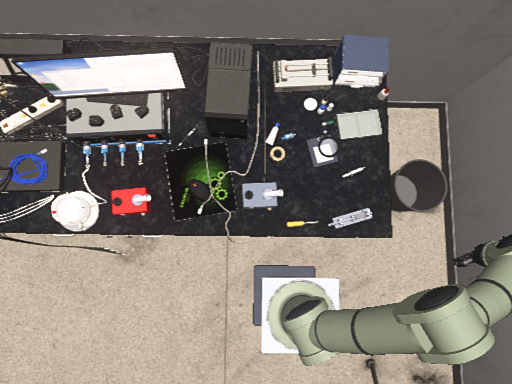

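View pics/side0.png

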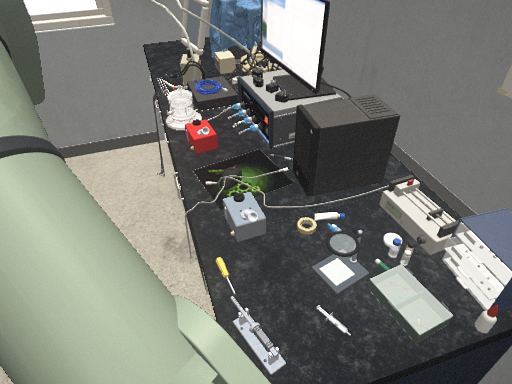

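The top view shows the grey tank at about (260,195), its tube pointing right, the cradle with the gauge at (350,217), and the magnifier at (325,148). In the side view the tank is at (245,215), the cradle at (257,335) and the magnifier at (342,255). Next I'll enlarge these areas.

Run:
```python
import cv2, numpy as np
t=cv2.imread("pics/top0.png");s=cv2.imread("pics/side0.png")
f=lambda im,x,y,w,h,k:cv2.resize(im[y:y+h,x:x+w],None,fx=k,fy=k,interpolation=cv2.INTER_CUBIC)
# left: top crops x 235..385,y130..230 ; side crops
a=f(t,235,130,150,100,5.2)
cv2.imwrite("pics/ctop.png",a)
b=np.hstack([f(s,215,185,65,60,6),f(s,220,290,65,85,6)[:360]])
b=np.hstack([b]);cv2.imwrite("pics/cside.png",np.vstack([b,np.hstack([f(s,305,225,75,40,6),np.zeros((240,330,3),np.uint8)])]))
```

```text
(no output)
```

View pics/ctop.png

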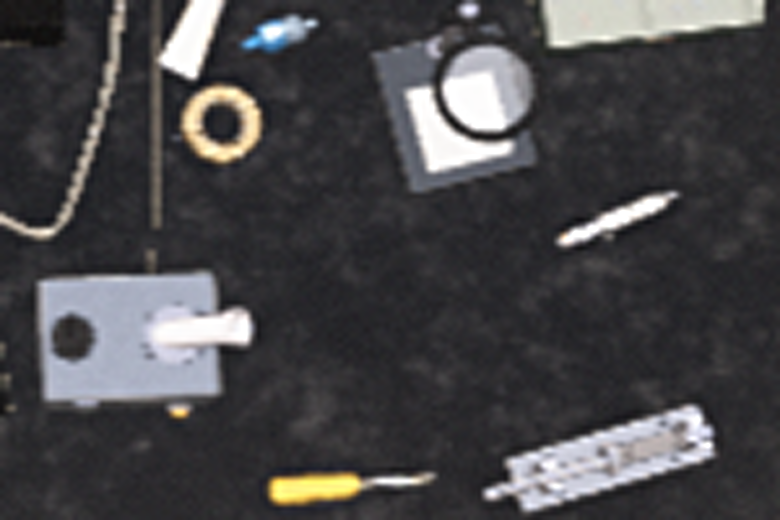

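View pics/cside.png

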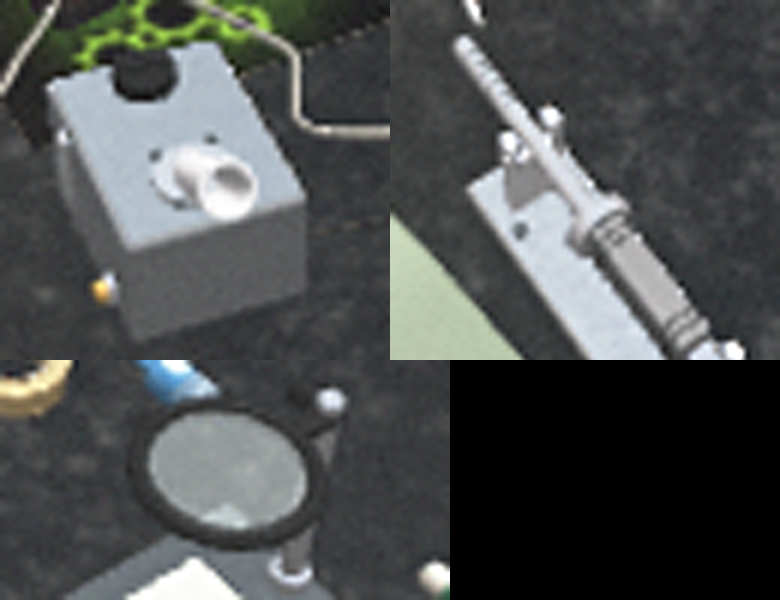

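Tank tube mouth, gauge tip and collar, and the lens and post are all clear in the crops, with the gauge tip pointing to +y. I'll cast rays for these.

```bash
cat > h.py <<'E'
import numpy as np, cv2
from scipy.spatial.transform import Rotation as R
from workcell import bot, vision
def ray(cam,p,m=None):
    m=m or vision.camera_model(cam); T=np.array(m["T"]); d=np.linalg.solve(np.array(m["mtx"]),[p[0],p[1],1])
    return T[:3,3],T[:3,:3]@d
def plane(cam,p,z,m=None):
    o,d=ray(cam,p,m); return o+d*(z-o[2])/d[2]
def tri(rs):
    A=0;b=0
    for o,d in rs:
        d=d/np.linalg.norm(d);P=np.eye(3)-np.outer(d,d);A=A+P;b=b+P@o
    return np.linalg.solve(A,b)
def proj(X,m):
    T=np.linalg.inv(np.array(m["T"]));c=T[:3,:3]@X+T[:3,3];q=np.array(m["mtx"])@c;return q[:2]/q[2]
def tool():
    s=bot.observe();return s,np.array(s["position"]),R.from_euler("xyz",s["tool_rot"])
def move(target_pos,target_R):
    s,p,r=tool()
    print("slide cm",np.round(r.inv().apply(np.array(target_pos)-p)*100,2),"turn deg",np.round((r.inv()*target_R).as_rotvec(degrees=True),2))
def gaugeR(yaw,down=0):
    """tool x along gauge axis; tool z down, tip pitched down by 'down' deg"""
    x=np.array([np.cos(yaw),np.sin(yaw),0]);z=np.array([0,0,-1.]);a=np.radians(down)
    X=np.cos(a)*x+np.sin(a)*z;Z=-np.sin(a)*x+np.cos(a)*z
    return R.from_matrix(np.c_[X,np.cross(Z,X),Z])
E
python3 - <<'E'
from h import *
t=lambda x,y:((x+.5)/5.2-.5+235,(y+.5)/5.2-.5+130)
s=lambda x,y,ox,oy:((x+.5)/6-.5+ox,(y+.5)/6-.5+oy)
P={"tip":(t(490,493),s(70,45,220,290),.05),"mouth":(t(242,328),s(230,192,215,185),.115),"lens":(t(487,90),s(227,113,305,225),.135)}
for k,(a,b,z) in P.items(): print(k,plane("top",a,z).round(4),plane("side",b,z).round(4),tri([ray("top",a),ray("side",b)]).round(4))
print("tail",plane("top",t(712,437),.05).round(4),"post top",plane("top",t(470,8),.14).round(4),"post base",plane("top",t(437,42),.012).round(4))
print("tankc",[plane("top",t(*q),.08).round(4) for q in [(40,280),(214,274),(220,395),(45,402)]])
print("foot",[plane("top",t(*q),.012).round(4) for q in [(373,52),(415,192),(537,162)]])
print("collar side",plane("side",s(197,222,220,290),.05).round(4))
E
```

```text
tip [ 0.3705 -0.1107  0.05  ] [ 0.3694 -0.109   0.05  ] [ 0.3698 -0.1102  0.0519]
mouth [0.4911 0.0921 0.115 ] [0.4935 0.0908 0.115 ] [0.4925 0.0918 0.1139]
lens [ 0.6771 -0.0958  0.135 ] [ 0.6784 -0.1028  0.135 ] [ 0.6803 -0.0977  0.1284]
tail [ 0.4173 -0.2888  0.05  ] post top [ 0.741  -0.0825  0.14  ] post base [ 0.7477 -0.0796  0.012 ]
tankc [array([0.5315, 0.2485, 0.08  ]), array([0.5383, 0.1113, 0.08  ]), array([0.4426, 0.1062, 0.08  ]), array([0.4352, 0.2431, 0.08  ])]
foot [array([ 0.7383, -0.0259,  0.012 ]), array([ 0.6199, -0.0599,  0.012 ]), array([ 0.6468, -0.1615,  0.012 ])]
collar side [ 0.3959 -0.2043  0.05  ]
```

Run:
```python
from h import *
move([.4055,-.2442,.20],gaugeR(np.radians(104.7)))
```

```text
slide cm [ 26.89 -23.51   3.1 ] turn deg [-4.000e-02 -3.000e-02 -8.036e+01]
```

Emit:
arm_command(gripper=[6,6,6,6,6], slide=[[3.4,-2.9,0.4],[6.8,-5.9,0.8],[10.1,-8.8,1.2],[13.5,-11.8,1.6],[16.8,-14.7,1.9]], turn=[[0,0,-10],[0,0,-20],[0,0,-30],[0,0,-40],[0,0,-50]])

```text
clock: 0.78
position: [0.3504, -0.3648, 0.2121]
tool_rot: [-3.141, -0.0, 1.303]
force: [0.2, -0.9, -0.4]
grip_width: 0.06
```

Run:
```python
from h import *
print(tool()[0]["qpos"].round(2))
move([.4055,-.2442,.20],gaugeR(np.radians(104.7)))
```

```text
[ 0.92  0.37 -0.3   1.92  0.14  0.87  0.28]
slide cm [13.09  2.12  1.21] turn deg [-1.000e-02 -0.000e+00 -3.003e+01]
```

Emit:
arm_command(gripper=[6,6,6,6,6], slide=[[4.4,0.7,0.4],[8.8,1.4,0.8],[13.1,2.1,1.2],[13.1,2.1,1.2],[13.1,2.1,1.2]], turn=[[0,0,-10],[0,0,-20],[0,0,-30],[0,0,-30],[0,0,-30]])

```text
clock: 1.4
position: [0.4054, -0.2462, 0.2002]
tool_rot: [-3.141, 0.0, 1.82]
force: [-0.9, -0.4, -0.1]
grip_width: 0.0602
```

Run:
```python
from h import *
s,p,r=tool();print(s["qpos"].round(2),p.round(4))
m=vision.camera_model("wrist");im=vision.grab_frame("wrist");cv2.imwrite("pics/w1.png",im)
np.save("w1.npy",dict(T=np.array(m["T"]),mtx=np.array(m["mtx"])),allow_pickle=True)
d=np.array([np.cos(np.radians(104.7)),np.sin(np.radians(104.7)),0]);g=np.array([.4055,-.2442,.05])
for x in (-50,-30,30,38,138): print(x,proj(g+d*x/1000,m).round(1))
cv2.imwrite("pics/w1b.png",cv2.resize(im,None,fx=1.5,fy=1.5,interpolation=cv2.INTER_CUBIC))
```

```text
[ 0.79  0.35 -0.46  2.    0.21  0.83  0.46] [ 0.4054 -0.2462  0.2002]
-50 [257.6 225.2]
-30 [257.5 208. ]
30 [257.2 152.2]
38 [257.1 144.3]
138 [256.4  32.5]
```

View pics/w1b.png

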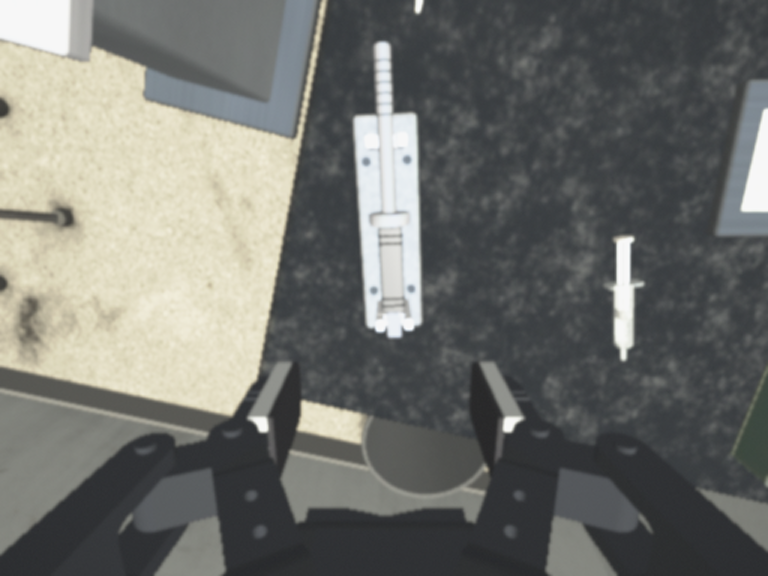

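The wrist view shows the gauge: tip at about (254.7,28), collar front at (259.3,142), tail end at (263.3,224.5) in original pixels. That's slightly rotated from my estimate, so I'll refine it.

Run:
```python
from h import *
m=np.load("w1.npy",allow_pickle=True).item()
im=cv2.imread("pics/w1.png")
g=cv2.cvtColor(im,cv2.COLOR_BGR2GRAY)
# row centres of rod above the cradle foot, and tail pin
pts=[]
for y in range(30,72,4):
    w=np.where(g[y,240:275]>150)[0]; pts.append((240+w.mean(),y,len(w)))
print(np.round(pts,1).tolist())
P=[plane("wrist",q[:2],.05,m)[:2] for q in pts]
tail=plane("wrist",(263.3,224.5),.05-.0,m)
tip=plane("wrist",(254.7,28),.05,m); col=plane("wrist",(259.3,142),.05,m)
grip=[plane("wrist",(x/1.5,y/1.5),.061,m) for x,y in((391,232),(392.5,311))]
print(tip,col,tail,grip,np.array(P).round(4).tolist())
v=tip-tail;print(np.degrees(np.arctan2(v[1],v[0])),np.linalg.norm(v))
```

```text
[[254.5, 30.0, 10.0], [254.5, 34.0, 10.0], [254.5, 38.0, 10.0], [255.0, 42.0, 11.0], [255.0, 46.0, 9.0], [255.0, 50.0, 11.0], [255.5, 54.0, 10.0], [255.5, 58.0, 10.0], [256.0, 62.0, 9.0], [256.0, 66.0, 11.0], [256.5, 70.0, 10.0]]
[ 0.36813321 -0.10758823  0.05      ] [ 0.39743819 -0.20471413  0.05      ] [ 0.42399583 -0.29019165  0.05      ] [array([ 0.40138736, -0.21504782,  0.061     ]), array([ 0.41609234, -0.26764494,  0.061     ])] [[0.3683, -0.1092], [0.3691, -0.1123], [0.3699, -0.1154], [0.3712, -0.1185], [0.372, -0.1217], [0.3728, -0.1249], [0.374, -0.128], [0.3749, -0.1312], [0.3761, -0.1344], [0.377, -0.1377], [0.3783, -0.1409]]
107.01008642998752 0.19095716287174952
```

Run:
```python
from h import *
move([.4087,-.2412,.031],gaugeR(np.radians(107)))
```

```text
slide cm [ 0.44  0.48 16.92] turn deg [-0.02  0.01 -2.78]
```

Emit:
arm_command(gripper=[6,6,6,6,6], slide=[[0.4,0.5,5],[0.4,0.5,10],[0.4,0.5,14],[0.4,0.5,15],[0.4,0.5,15]], turn=[[0,0,-2.8],[0,0,-2.8],[0,0,-2.8],[0,0,-2.8],[0,0,-2.8]])

```text
clock: 2.08
position: [0.4095, -0.2411, 0.0506]
tool_rot: [-3.141, -0.0, 1.869]
force: [-0.4, 0.8, 0.5]
grip_width: 0.0601
```

Run:
```python
from h import *
print(tool()[0]["qd"].round(3))
m=vision.camera_model("wrist");im=vision.grab_frame("wrist");cv2.imwrite("pics/w2.png",im)
np.save("w2.npy",dict(T=np.array(m["T"]),mtx=np.array(m["mtx"])),allow_pickle=True)
move([.4087,-.2412,.031],gaugeR(np.radians(107)))
cv2.imwrite("pics/w2b.png",cv2.resize(im,None,fx=1.5,fy=1.5,interpolation=cv2.INTER_CUBIC))
```

```text
[ 0.009 -0.033 -0.013 -0.006 -0.006  0.011  0.008]
slide cm [ 0.04 -0.11  2.03] turn deg [0.03 0.05 0.09]
```

View pics/w2b.png

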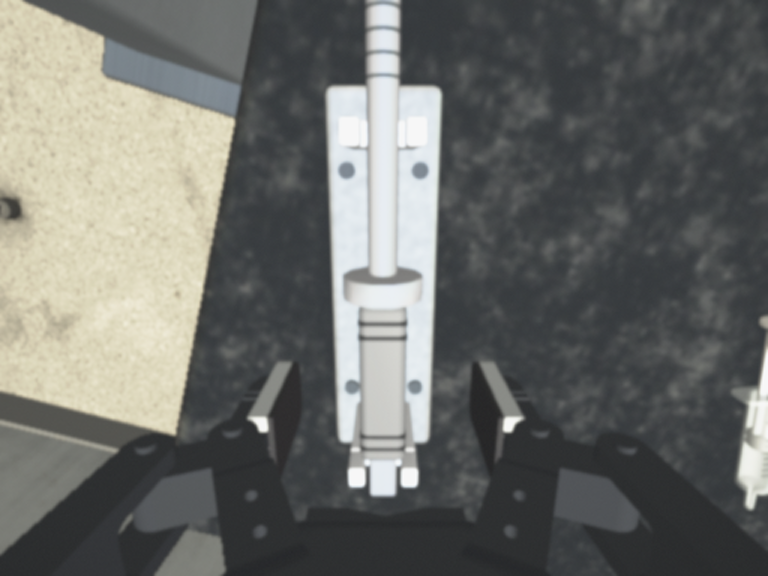

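Fingers stand evenly on both sides of the grip (fingers at x≈296 and 474, grip at 383). The collar's front top edge is at row 268/1.5. I'll check the lengthwise offset and go down.

Run:
```python
from h import *
m=np.load("w2.npy",allow_pickle=True).item();s,p,r=tool()
for n,q,z,x in(("collar front top",(383,268),.064,38),("grip front",(383,308),.061,30),("grip rear",(383,449),.061,-30),("tail",(383,496),.055,-50)):
    X=plane("wrist",(q[0]/1.5,q[1]/1.5),z,m);l=r.inv().apply(X-p)*1000;print(n,X.round(4),l.round(1),"=>grip mid at tool x",round(l[0]-x,1))
```

```text
collar front top [ 0.3958 -0.1989  0.064 ] [ 44.6  -1.  -12.7] =>grip mid at tool x 6.6
grip front [ 0.3999 -0.2124  0.061 ] [30.6 -1.1 -9.7] =>grip mid at tool x 0.6
grip rear [ 0.4157 -0.2638  0.061 ] [-23.2  -1.1  -9.7] =>grip mid at tool x 6.8
tail [ 0.4233 -0.2888  0.055 ] [-49.4  -1.2  -3.6] =>grip mid at tool x 0.6
```

Emit:
arm_command(gripper=[6,6,6], slide=[[0,0,1],[0,0,2],[0,0,2]], turn=[[0,0,0],[0,0,0],[0,0,0]])

```text
clock: 2.5
position: [0.4092, -0.2405, 0.0298]
tool_rot: [-3.141, -0.001, 1.87]
force: [-0.5, -0.2, 0.9]
grip_width: 0.0601
```

Emit:
arm_command(gripper=[4,1,1,1,1], slide=[[0.2,-0.1,0],[0.2,-0.1,0],[0.2,-0.1,0],[0.2,-0.1,0],[0.2,-0.1,0]], turn=[[0,0,0],[0,0,0],[0,0,0],[0,0,0],[0,0,0]], force=70)

```text
clock: 3.12
position: [0.4081, -0.2391, 0.0306]
tool_rot: [3.141, 0.0, 1.87]
force: [-0.5, 1.6, 6.6]
grip_width: 0.0149
```

Emit:
arm_command(gripper=[1,1,1,1], slide=[[0,0,0],[0,0,0],[0,0,0],[0,0,0]], turn=[[0,0,0],[0,0,0],[0,0,0],[0,0,0]])

```text
clock: 3.62
position: [0.4081, -0.2391, 0.0306]
tool_rot: [3.141, 0.0, 1.87]
force: [-1.7, 1.7, 5.8]
grip_width: 0.0151
```

Emit:
arm_command(gripper=[1,1,1,1,1], slide=[[0,0,-2],[0,0,-6],[0,0,-11],[0,0,-16],[0,0,-22]], turn=[[0,0,0],[0,0,0],[0,0,0],[0,0,0],[0,0,0]])

```text
clock: 4.25
position: [0.4074, -0.2388, 0.2518]
tool_rot: [-3.141, -0.001, 1.87]
force: [0.2, -0.5, -1.3]
grip_width: 0.015
```

Run:
```python
from h import *
print(tool()[0]["grip_width"])
move([.55,.056,.25],gaugeR(np.radians(93)))
```

```text
0.014996797776123902
slide cm [23.97 22.32  0.19] turn deg [-0.03 -0.04 14.14]
```

Emit:
arm_command(gripper=[1,1,1,1,1], slide=[[3,2.8,0],[7,6.5,0.1],[11,10.2,0.1],[15,14,0.1],[19,17.7,0.2]], turn=[[0,0,2],[0,0,4],[0,0,7],[0,0,10],[0,0,14.1]])

```text
clock: 4.88
position: [0.5217, -0.0038, 0.2485]
tool_rot: [3.141, 0.0, 1.621]
force: [0.6, -0.8, -1.4]
grip_width: 0.0154
```

Run:
```python
from h import *
move([.55,.056,.25],gaugeR(np.radians(93)))
```

```text
slide cm [ 5.83  3.13 -0.15] turn deg [ 0.02  0.01 -0.1 ]
```

Emit:
arm_command(gripper=[1,1,1,1,1], slide=[[3,1.6,0],[5,2.8,0],[5.2,3,0],[5.2,3,0],[5.2,3,0]], turn=[[0,0,0],[0,0,0],[0,0,0],[0,0,0],[0,0,0]])

```text
clock: 5.5
position: [0.548, 0.0471, 0.2484]
tool_rot: [-3.141, 0.0, 1.623]
force: [0.0, -0.5, -1.2]
grip_width: 0.0152
```

Run:
```python
from h import *
s,p,r=tool();print(p,s["tool_rot"])
m=vision.camera_model("wrist");im=vision.grab_frame("wrist");cv2.imwrite("pics/w3.png",im)
np.save("w3.npy",dict(T=np.array(m["T"]),mtx=np.array(m["mtx"]),p=p,r=r.as_matrix()),allow_pickle=True)
print(proj(np.array([.4925,.0918,.115]),m))
cv2.imwrite("pics/w3b.png",cv2.resize(im,None,fx=1.56,fy=1.56,interpolation=cv2.INTER_CUBIC))
for n in("top","side"):cv2.imwrite(f"pics/{n}3.png",vision.grab_frame(n))
```

```text
[0.54804586 0.04712384 0.24835414] [-3.14143817e+00  4.33766315e-04  1.62258643e+00]
[200.29496314 138.29499459]
```

View pics/w3b.png

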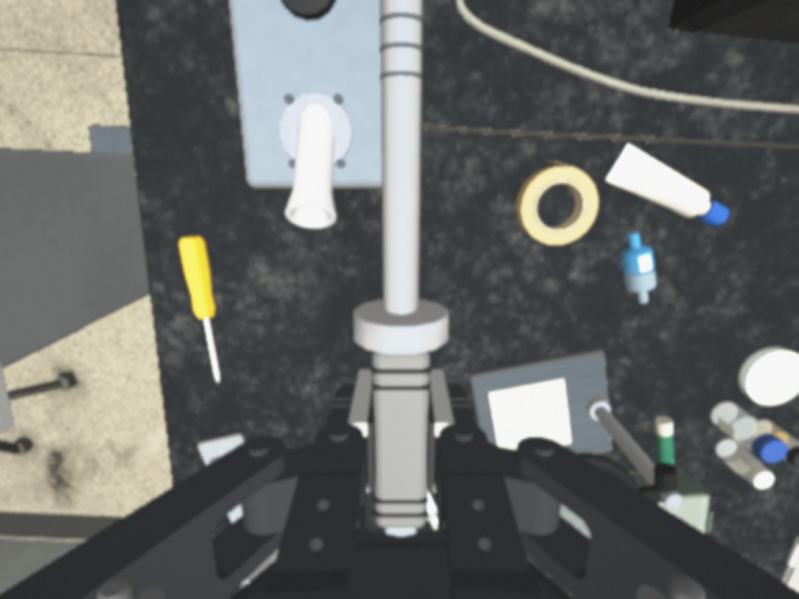

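The wrist view shows the tube mouth ellipse centre at about (311,214)/1.56, close to my prediction. The rod meets the collar face at (401,312)/1.56, the tank edge runs (232,0)-(247,187), and the lens foot and post are at lower right.

Run:
```python
from h import *
m=np.load("w3.npy",allow_pickle=True).item();p=m["p"];r=R.from_matrix(m["r"])
k=1.56;W=lambda x,y,z:plane("wrist",(x/k,y/k),z,m)
print("mouth",W(311,214,.115), "tri", tri([ray("wrist",(311/k,214/k),m),ray("side",(252.9,216.6)),ray("top",(281.1,192.7))]))
a,b=W(232,0,.08),W(247,187,.08);v=a-b;print("tank edge yaw",np.degrees(np.arctan2(v[1],v[0])))
a,b=W(247,187,.08),W(380,188,.08);v=b-a;print("front edge yaw+90",90+np.degrees(np.arctan2(v[1],v[0])),a,b)
a=W(315,130,.08);v=a-W(311,214,.115);print("tube yaw",np.degrees(np.arctan2(v[1],v[0])),a)
# gauge in tool: rod axis at tool z=-19+dz, junction rod top/collar face
for zz in(-19-5,):
    for q,x in(((401,312),38),((401,74),None),((401,44),None),((401,14),None)):
        o,d=ray("wrist",(q[0]/k,q[1]/k),m);o=r.inv().apply(o-p);d=r.inv().apply(d);X=o+d*((zz/1000)-o[2])/d[2];print(q,(X*1000).round(1),x)
for q in((383,275),):
    m2=np.load("w2.npy",allow_pickle=True).item();X=plane("wrist",(q[0]/1.5,q[1]/1.5),.055,m2);print(X)
print("magn foot corner",W(473,376,.012),W(604,351,.012),W(612,455,.012),"post base",W(599,410,.012),"post top",W(672,500,.14))
```

```text
mouth [0.49162627 0.0927898  0.115     ] tri [0.49212218 0.09220573 0.11389677]
tank edge yaw 91.94314975241825
front edge yaw+90 92.58775653924526 [0.44242251 0.10449196 0.08      ] [0.53115291 0.10850218 0.08      ]
tube yaw 94.2712532431952 [0.4879173  0.14245082 0.08      ]
(401, 312) [ 37.4   0.1 -24. ] 38
(401, 74) [ 97.   0. -24.] None
(401, 44) [103.3   0.  -24. ] None
(401, 14) [109.5   0.  -24. ] None
[ 0.39710294 -0.20332876  0.055     ]
magn foot corner [ 0.62087077 -0.05846586  0.012     ] [ 0.73728843 -0.02731441  0.012     ] [ 0.76576783 -0.1363365   0.012     ] post base [ 0.74386168 -0.08756095  0.012     ] post top [ 0.73815654 -0.0817992   0.14      ]
```

```bash
cat >> h.py <<'E'
M=np.array([.492,.0924,.1148]);YT=92.7
def tube(L,yaw=YT,down=35,M=M):
    """tool target with grip centre L m outside the mouth on the tube axis"""
    Rt=gaugeR(np.radians(yaw),down);a=Rt.as_matrix();return M-a[:,0]*L+a[:,2]*.0194,Rt
E
python3 - <<'E'
from h import *
p,Rt=tube(.178);print(p);move(p,Rt)
E
```

```text
[ 0.49939272 -0.06436223  0.20100506]
slide cm [-10.91  -5.46   4.74] turn deg [  0.09 -34.99   0.28]
```

Emit:
arm_command(gripper=[1,1,1,1,1], slide=[[-3,-1,0],[-7,-3,0.2],[-10,-5,1.5],[-10.9,-5.5,3.5],[-10.9,-5.5,4.7]], turn=[[0,0,0],[0,-7,0],[0,-17,0],[0,-27,0],[0,-35,0.3]])

```text
clock: 6.28
position: [0.4991, -0.0643, 0.2015]
tool_rot: [3.137, 0.616, 1.616]
force: [1.4, -0.2, -1.4]
grip_width: 0.0148
```

Emit:
arm_command(gripper=[1,1], slide=[[0,0,0],[0,0,0]], turn=[[0,0,0],[0,0,0]])

```text
clock: 6.52
position: [0.4993, -0.0639, 0.2016]
tool_rot: [3.14, 0.609, 1.617]
force: [0.1, -1.2, -0.5]
grip_width: 0.015
```

Run:
```python
from h import *
s,p,r=tool();print(s["qpos"].round(2),s["force"].round(1),s["grip_width"])
move(*tube(.178));X=r.as_matrix()
tip=p-X[:,2]*.0194+X[:,0]*.1375
out=[]
k=5
for n in("top","side"):
    m=vision.camera_model(n);im=vision.grab_frame(n);cv2.imwrite(f"pics/{n}4.png",im)
    a=proj(tip,m);b=proj(M,m);print(n,a,b)
    c=((a+b)/2).astype(int);x,y=c-[38,38];f=cv2.resize(im[y:y+76,x:x+76],None,fx=k,fy=k,interpolation=cv2.INTER_CUBIC)
    for q,col in((a,(0,0,255)),(b,(0,255,0))):
        u=((q+.5-[x,y])*k-.5).astype(int);cv2.drawMarker(f,tuple(int(v) for v in u),col,cv2.MARKER_CROSS,12,1)
    print(n,x,y);out.append(f)
cv2.imwrite("pics/c4.png",np.hstack(out))
```

```text
[-0.09  0.48 -0.36  1.98  0.81  1.14 -0.9 ] [ 0.1 -1.2 -0.5] 0.014989108377992085
slide cm [-0.    0.01  0.07] turn deg [ 0.08 -0.11 -0.04]
top [289.8414796  191.42142602] [281.06747422 192.4610286 ]
top 247 153
side [256.05980633 217.6968749 ] [252.25367062 216.38327264]
side 216 179
```

View pics/c4.png

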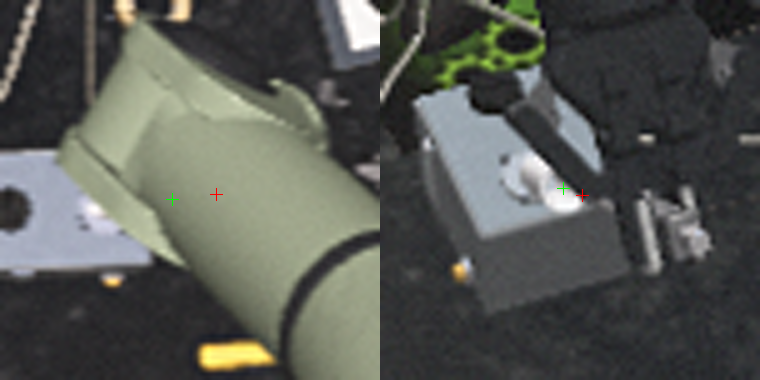

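The side view shows the mouth at about (252,217), with the tip hidden by the gripper. The commanded alignment is within 1 mm, so I'll go in gently and watch the force.

Emit:
arm_command(gripper=[1,1,1,1,1], slide=[[1.5,0,0.07],[3.5,0,0.07],[4.5,0,0.07],[5.2,0,0.07],[5.8,0,0.07]], turn=[[0,0,0],[0,0,0],[0,0,0],[0,0,0],[0,0,0]])

```text
clock: 7.25
position: [0.497, -0.0165, 0.1674]
tool_rot: [3.139, 0.611, 1.617]
force: [0.6, 1.1, -1.2]
grip_width: 0.0149
```

Emit:
arm_command(gripper=[1,1], slide=[[1,0,0],[1,0,0]], turn=[[0,0,0],[0,0,0]])

```text
clock: 7.5
position: [0.4965, -0.0078, 0.1613]
tool_rot: [3.14, 0.611, 1.619]
force: [-1.0, 0.1, -0.8]
grip_width: 0.0148
```

Run:
```python
from h import *
s,p,r=tool();print(s["force"].round(1),s["moment"].round(2),s["grip_width"])
move(*tube(.110))
m=vision.camera_model("wrist");im=vision.grab_frame("wrist");cv2.imwrite("pics/w5.png",im)
np.save("w5.npy",dict(T=np.array(m["T"]),mtx=np.array(m["mtx"]),p=p,r=r.as_matrix()),allow_pickle=True)
print(proj(M,m))
cv2.imwrite("pics/w5b.png",cv2.resize(im[:240,130:390],None,fx=2.5,fy=2.5,interpolation=cv2.INTER_CUBIC))
```

```text
[-1.   0.1 -0.8] [0.66 0.03 0.  ] 0.014825718982008714
slide cm [-0.12  0.03 -0.  ] turn deg [ 0.1  -0.01  0.05]
[257.77092787  13.94910988]
```

View pics/w5b.png

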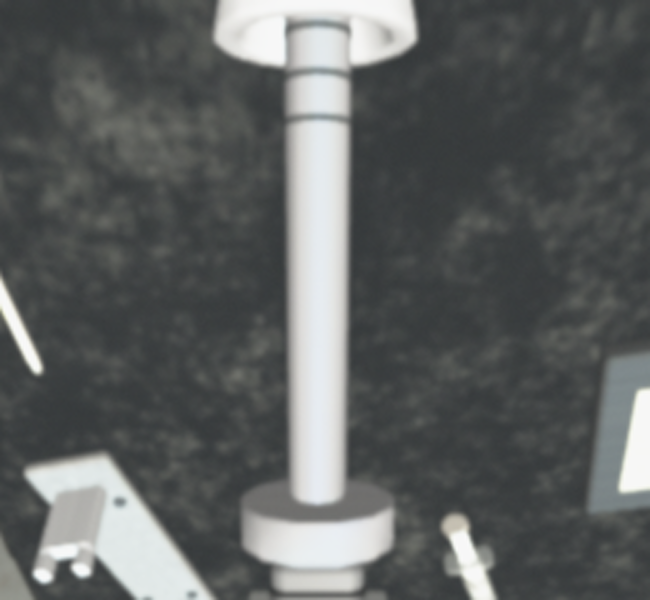

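The rod tip is inside the mouth and centred: the rim spans 215-417 and the rod is at 318 (crop pixels). Force is near zero, so I'll continue.

Emit:
arm_command(gripper=[1,1,1,1,1], slide=[[1.2,0.03,0],[2.4,0.03,0],[3.6,0.03,0],[4.8,0.03,0],[5.8,0.03,0]], turn=[[0,0,0],[0,0,0],[0,0,0],[0,0,0],[0,0,0]])

```text
clock: 8.18
position: [0.4945, 0.0399, 0.1279]
tool_rot: [3.14, 0.611, 1.618]
force: [-0.5, -0.0, -0.9]
grip_width: 0.0152
```

Emit:
arm_command(gripper=[1,1,1], slide=[[0.2,0,0],[0.5,0,0],[0.5,0,0]], turn=[[0,0,0],[0,0,0],[0,0,0]])

```text
clock: 8.55
position: [0.4945, 0.0431, 0.1257]
tool_rot: [3.14, 0.611, 1.618]
force: [-0.1, -1.0, -1.6]
grip_width: 0.0148
```

Run:
```python
from h import *
s,p,r=tool();print(s["force"].round(1),"tool",r.inv().apply(s["force"]).round(1),s["moment"].round(2))
move(*tube(.038))
```

```text
[-0.1 -1.  -1.6] tool [ 0.1 -0.2  1.9] [0.72 0.06 0.02]
slide cm [ 0.87 -0.01 -0.  ] turn deg [ 0.1   0.   -0.02]
```

Emit:
arm_command(gripper=[1,1,1,1], slide=[[0.3,0,0],[0.5,0,0],[0.7,0,0],[0.7,0,0]], turn=[[0,0,0],[0,0,0],[0,0,0],[0,0,0]])

```text
clock: 9.05
position: [0.4941, 0.049, 0.1215]
tool_rot: [3.14, 0.611, 1.618]
force: [-0.9, -1.1, -0.4]
grip_width: 0.0148
```

Emit:
arm_command(gripper=[1,1], slide=[[0.1,0,0],[0.1,0,0]], turn=[[0,0,0],[0,0,0]])

```text
clock: 9.3
position: [0.4941, 0.0498, 0.121]
tool_rot: [3.14, 0.611, 1.618]
force: [-0.4, -0.1, -1.7]
grip_width: 0.0147
```

Emit:
arm_command(gripper=[1,1], slide=[[0.1,0,0],[0.1,0,0]], turn=[[0,0,0],[0,0,0]])

```text
clock: 9.55
position: [0.4941, 0.0506, 0.1204]
tool_rot: [3.14, 0.611, 1.618]
force: [0.6, -0.7, -0.6]
grip_width: 0.0149
```

Emit:
arm_command(gripper=[1,1], slide=[[0.1,0,0],[0.1,0,0]], turn=[[0,0,0],[0,0,0]])

```text
clock: 9.8
position: [0.4941, 0.0506, 0.1203]
tool_rot: [3.14, 0.613, 1.617]
force: [0.9, -4.3, 5.9]
grip_width: 0.0151
```

Emit:
arm_command(gripper=[1,1], slide=[[0.1,0,0],[0.1,0,0]], turn=[[0,0,0],[0,0,0]])

```text
clock: 10.05
position: [0.4941, 0.0506, 0.1202]
tool_rot: [3.139, 0.614, 1.616]
force: [-0.8, -8.7, 12.3]
grip_width: 0.0154
```

Run:
```python
from h import *
s,p,r=tool();print("tool",r.inv().apply(s["force"]).round(1))
move(*tube(.038))
im=vision.grab_frame("wrist");cv2.imwrite("pics/w6.png",im)
cv2.imwrite("pics/w6b.png",cv2.resize(im[60:260,150:370],None,fx=2.5,fy=2.5,interpolation=cv2.INTER_CUBIC))
```

```text
tool [-14.2  -1.1  -5.1]
slide cm [-0.06 -0.01 -0.02] turn deg [ 0.07  0.19 -0.08]
```

View pics/w6b.png

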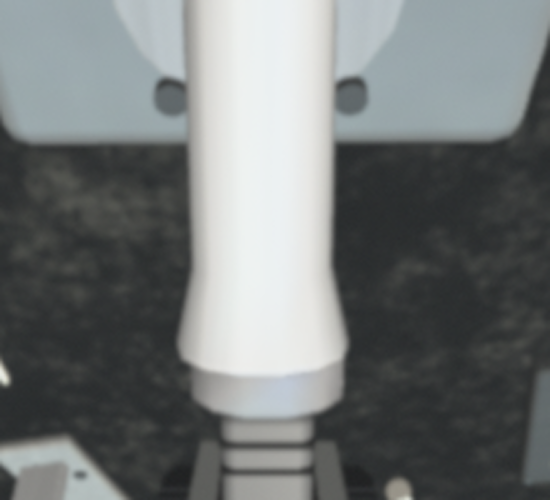

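The collar sits flush against the mouth, with a 14 N stop at the expected depth. Now I'll draw the gauge out along the axis.

Emit:
arm_command(gripper=[1,1,1,1,1], slide=[[-0.4,0,0],[-1.5,0,0],[-3,0,0],[-4.8,0,0],[-6.5,0,0]], turn=[[0,0,0],[0,0,0],[0,0,0],[0,0,0],[0,0,0]])

```text
clock: 10.72
position: [0.4966, -0.0023, 0.1575]
tool_rot: [3.139, 0.611, 1.617]
force: [-0.4, 0.8, -1.2]
grip_width: 0.0151
```

Emit:
arm_command(gripper=[1,1,1,1,1], slide=[[-2,0,0],[-4,0,0],[-6,0,0],[-8,0,0],[-9,0,0]], turn=[[0,0,0],[0,0,0],[0,0,0],[0,0,0],[0,0,0]])

```text
clock: 11.35
position: [0.4999, -0.076, 0.2092]
tool_rot: [3.139, 0.611, 1.616]
force: [-0.1, -0.7, -1.0]
grip_width: 0.015
```

```bash
cat >> h.py <<'E'
V=np.array([.680,-.0985,.070]);YV=20.
def view(back,dz,off=-.0006):
    """tool target: gauge level, tip 'back' m short of V, dz above"""
    Rt=gaugeR(np.radians(YV));a=Rt.as_matrix();return V-a[:,0]*(back+.138+off)+[0,0,dz-.0194],Rt
E
python3 - <<'E'
from h import *
move(*view(.065,.13));print(view(.065,.13)[0])
E
```

```text
slide cm [-5.82 -1.45  7.56] turn deg [22.28 30.05 70.24]
[ 0.48980621 -0.16772488  0.1806    ]
```

Emit:
arm_command(gripper=[1,1,1,1,1], slide=[[-1,0,0],[-2,0,1],[-3,0,2],[-3,0,2],[-3,0,2]], turn=[[0,8,0],[0,17,0],[0,26,0],[0,35,0],[0,35,0]])

```text
clock: 11.98
position: [0.5012, -0.1143, 0.209]
tool_rot: [3.14, -0.001, 1.612]
force: [0.7, 0.4, -1.1]
grip_width: 0.0149
```

Run:
```python
from h import *
move(*view(.065,.13))
```

```text
slide cm [-5.29 -1.36  2.83] turn deg [ 3.000e-02 -1.300e-01  7.238e+01]
```

Emit:
arm_command(gripper=[1,1,1,1,1], slide=[[-1,0,0.2],[-2,-0.4,0.5],[-3,-0.7,0.8],[-4,-1,1],[-5,-1.3,1]], turn=[[0,0,9],[0,0,18],[0,0,28],[0,0,38],[0,0,48]])

```text
clock: 12.6
position: [0.491, -0.1606, 0.1988]
tool_rot: [3.14, 0.0, 0.777]
force: [0.1, -0.8, -0.7]
grip_width: 0.0151
```

Run:
```python
from h import *
print(tool()[0]["qpos"].round(2))
move(*view(.065,.13))
```

```text
[ 0.43  0.4  -0.3   1.91  0.15  0.85 -0.74]
slide cm [-0.58  0.43  1.82] turn deg [ 8.000e-02 -1.000e-02  2.454e+01]
```

Emit:
arm_command(gripper=[1,1,1,1,1], slide=[[-0.2,0.1,0.6],[-0.4,0.3,1.2],[-0.6,0.4,1.8],[-0.6,0.4,1.8],[-0.6,0.4,1.8]], turn=[[0,0,9],[0,0,18],[0,0,24.5],[0,0,24.5],[0,0,24.5]])

```text
clock: 13.22
position: [0.4899, -0.1677, 0.1812]
tool_rot: [3.141, -0.001, 0.357]
force: [0.4, -0.0, -1.4]
grip_width: 0.0148
```

Run:
```python
from h import *
s,p,r=tool();move(*view(.065,.13));X=r.as_matrix();tip=p-X[:,2]*.0194+X[:,0]*.1374
print("tip expected",tip)
out=[];k=4.8
for n in("top","side","wrist"):
    m=vision.camera_model(n);im=vision.grab_frame(n);cv2.imwrite(f"pics/{n}7.png",im)
    np.save(f"{n}7.npy",dict(T=np.array(m["T"]),mtx=np.array(m["mtx"])),allow_pickle=True)
    a=proj(tip,m);b=proj(V,m);print(n,a,b)
    if n!="wrist":
        c=((a+b)/2).astype(int);x,y=c-[40,40];print(x,y);out.append(cv2.resize(im[y:y+80,x:x+80],None,fx=k,fy=k,interpolation=cv2.INTER_CUBIC))
cv2.imwrite("pics/c7.png",np.hstack(out))
```

```text
slide cm [-0.01  0.    0.06] turn deg [ 0.05 -0.08  0.48]
tip expected [ 0.6185911  -0.11957542  0.20078952]
top [338.0292942  157.79093751] [325.78464979 149.91314768]
291 113
side [327.44443388 236.1678381 ] [338.93660427 258.06889662]
293 207
wrist [255.2453306  -80.31570632] [258.07701457 -79.30453241]
```

View pics/c7.png

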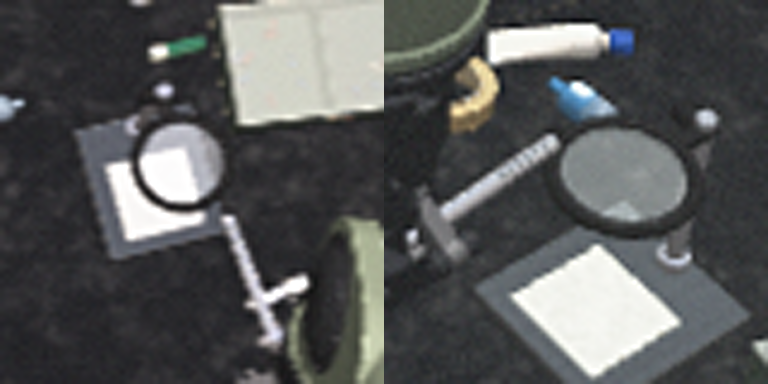

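The top view shows the tip at (228,217) and lens centre at (179,167) in the crop. The side view shows the tip at (172,139) and lens centre at (243,177). I'll triangulate both.

Run:
```python
from h import *
k=4.8;f=lambda x,y,ox,oy:((x+.5)/k-.5+ox,(y+.5)/k-.5+oy)
print("tip",tri([ray("top",f(228,217,291,113)),ray("side",f(171,140,293,207))]))
for a,b in((f(179,167,291,113),f(243,177,293,207)),((328.7,147.3),(342.8,243.8))):
    print("lens",tri([ray("top",a),ray("side",b)]),plane("top",a,.134),plane("side",b,.134))
# foot corners, both views, z=.012
T=[(76,128),(113,258),(222,230)];print("foot top",[plane("top",f(*q,291,113),.012).round(4) for q in T])
S=[(475-384,289),(573-384,384),(749-384,315)];print("foot side",[plane("side",f(*q,293,207),.012).round(4) for q in S])
print("post base",plane("side",f(674-384,261,293,207),.012), plane("top",f(133,127,291,113),.012))
print("post top",tri([ray("top",f(164,90,291,113)),ray("side",f(706-384,118,293,207))]))
```

```text
tip [ 0.61924924 -0.1199324   0.20201118]
lens [ 0.68075545 -0.09734955  0.1269744 ] [ 0.67531335 -0.09454885  0.134     ] [ 0.68087162 -0.10297518  0.134     ]
lens [ 0.67938234 -0.09969907  0.12908778] [ 0.67576086 -0.0978048   0.134     ] [ 0.67927093 -0.1036042   0.134     ]
foot top [array([ 0.7397, -0.0264,  0.012 ]), array([ 0.6206, -0.0588,  0.012 ]), array([ 0.6477, -0.1571,  0.012 ])]
foot side [array([ 0.6201, -0.0613,  0.012 ]), array([ 0.6444, -0.1413,  0.012 ]), array([ 0.7649, -0.1315,  0.012 ])]
post base [ 0.74354804 -0.08127656  0.012     ] [ 0.74148934 -0.07808979  0.012     ]
post top [ 0.74067464 -0.08198806  0.13906448]
```

Emit:
arm_command(gripper=[1,1,1,1,1], slide=[[0,0,3],[0,0,7],[0,0,10.5],[0,0,12.8],[0,0,13]], turn=[[0,0,0.5],[0,0,0.5],[0,0,0.5],[0,0,0.5],[0,0,0.5]])

```text
clock: 14.0
position: [0.4892, -0.168, 0.0499]
tool_rot: [-3.141, 0.0, 0.346]
force: [0.9, 0.2, -0.7]
grip_width: 0.0154
```

Run:
```python
from h import *
s=tool()[0];print(s["force"].round(1));move(*view(.0,.0))
```

```text
[ 0.9  0.2 -0.7]
slide cm [ 6.56 -0.03 -0.07] turn deg [-0.06  0.02 -0.2 ]
```

Emit:
arm_command(gripper=[1,1,1,1,1], slide=[[1.5,0,0],[3.2,0,0],[5,0,0],[6.2,0,0],[6.5,0,0]], turn=[[0,0,0],[0,0,0],[0,0,0],[0,0,0],[0,0,0]])

```text
clock: 14.62
position: [0.5521, -0.1457, 0.0514]
tool_rot: [3.141, -0.002, 0.346]
force: [-1.1, -0.3, -0.7]
grip_width: 0.0149
```

Emit:
arm_command(gripper=[1,1], slide=[[0,0,0],[0,0,0]], turn=[[0,0,0],[0,0,0]])

```text
clock: 14.88
position: [0.5507, -0.1466, 0.0511]
tool_rot: [3.141, -0.001, 0.344]
force: [-0.5, -0.6, 0.1]
grip_width: 0.0147
```

Run:
```python
from h import *
s,p,r=tool();print(s["force"].round(1),s["grip_width"],s["qd"].round(3));move(*view(0,0));X=r.as_matrix();tip=p-X[:,2]*.0194+X[:,0]*.1374
print("tip expected",tip,"axis z",X[2,0])
out=[];k=4.8
for n in("top","side"):
    m=vision.camera_model(n);im=vision.grab_frame(n);cv2.imwrite(f"pics/{n}8.png",im)
    a=proj(tip,m);print(n,a)
    x,y=a.astype(int)-[45,40] ;print(x,y);out.append(cv2.resize(im[y:y+80,x:x+80],None,fx=k,fy=k,interpolation=cv2.INTER_CUBIC))
cv2.imwrite("pics/c8.png",np.hstack(out))
```

```text
[-0.5 -0.6  0.1] 0.014695151178386595 [ 0.002 -0.001 -0.    -0.     0.    -0.001  0.001]
slide cm [ 0.06 -0.1   0.05] turn deg [ 0.02 -0.06 -0.27]
tip expected [ 0.67997449 -0.10019535  0.07065901] axis z 0.0010959587498577173
top [326.21965467 149.88926732]
281 109
side [339.25496098 258.37324764]
294 218
```

View pics/c8.png

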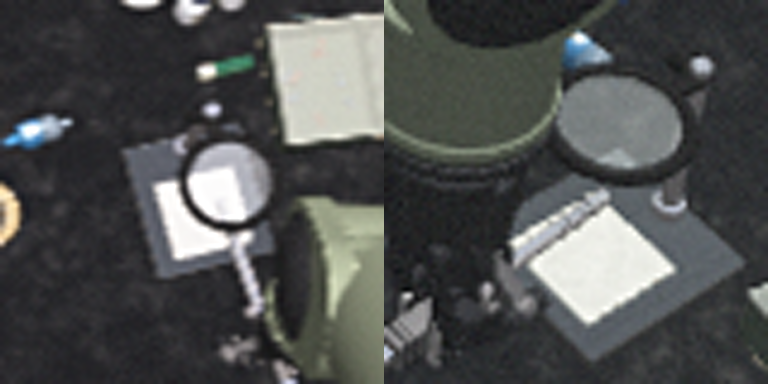

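The side view shows the tip at crop (223,195), under the lens and clear of it and the foot plate. One small 1 mm correction, then a settle.

Emit:
arm_command(gripper=[1,1,1,1,1], slide=[[0,-0.1,0],[0,-0.1,0],[0,-0.1,0],[0,-0.1,0],[0,-0.1,0]], turn=[[0,0,0],[0,0,0],[0,0,0],[0,0,0],[0,0,0]])

```text
clock: 15.6
position: [0.5508, -0.1453, 0.0511]
tool_rot: [3.141, -0.001, 0.345]
force: [-0.5, -0.4, -0.8]
grip_width: 0.0148
```

Run:
```python
from h import *
from workcell import job_done
s,p,r=tool();move(*view(0,0));X=r.as_matrix();print(p-X[:,2]*.0194+X[:,0]*.1374,X[2,0],s["force"].round(1),s["qd"].round(3),s["grip_width"],s["clock"])
print(job_done())
```

```text
slide cm [0.01 0.02 0.05] turn deg [ 0.02 -0.08 -0.25]
[ 0.68005521 -0.09890043  0.07067725] 0.001483008694887289 [-0.5 -0.4 -0.8] [ 0.001  0.    -0.001  0.001 -0.     0.002  0.002] 0.014760881239280117 15.6
the job is handed in; nothing more can be done
None
```

The job is done and handed in at 15.6 s. I took the gauge from the cradle and pushed it down the guide tube until the collar stopped at the expected depth. The stop showed about 14 N along the axis, and the wrist picture showed the collar flush with the mouth. I then drew it fully out and brought it to the magnifier.

**Final pose:** From the arm's pose, the tip is at (0.680, -0.099, 0.071), against a target of (0.680, -0.0985, 0.070). The gauge is level to within 0.1°, the arm is still, there is no contact force, and the gauge is held at a 15 mm opening.

**Disagreements in the checks:**
- **Side camera:** it placed the tip about 1 px (2–3 mm) off the arm's estimate. It showed a similar offset on the lens, so I put this down to calibration and did not correct for it.
- **Top camera:** the arm blocked its view of the tip during insertion, and the lens did at the end. I relied on the wrist camera and force readings for the insertion.

I took no closing picture of the tape roll, screwdriver and syringe. The arm was never sent to them, and no force reading showed an unexpected contact.

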